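# Set up a bone on the measuring board

## Task

Get the long pale bone on the measuring board ready to be read: push it gently with the fingertips until it lies along the metal fence with one end against the white head stop, and push the blue sliding block up until it touches the bone's other end, so that the bone is snug between block and head stop. Only push: do not pinch or lift the bone or the block, press hard on them, or disturb the other things on the table.

Things in the scene. Friction and masses are not known exactly. Their poses are not given: they have to be found in the camera images.
- board: Bone measuring board, fixed to the table: dark wooden slab 170 mm (x) by 470 mm (y), 18 mm thick. Origin on the table, z up; the slab covers board x -85 to +85 mm, y -250 to +220 mm; its top is at z = 18 mm. +y points to the head stop, +x to the fence. Turned at most 0.25 rad from the robot's axes: fence on the far side, head stop on the robot's left.
- fence (a point): Middle of the fence's inner face, at its top edge. The fence is an aluminium strip along the board's whole +x edge, 12 mm thick, rising 18 mm above the slab, its inner face at board x = +73 mm.
- head_stop (a point): Centre of the head stop's inner face. The head stop is a fixed white upright plate across the board's +y end, 158 mm wide, 15 mm thick, rising 60 mm above the slab, its inner face at board y = +205 mm.
- foot (a joint): Travel (m, 0 to 0.25) of the blue sliding block, guided on the board along board y; grows towards the head stop. Its face towards the bone is at board y = -170 mm + travel; the clear gap to the head stop is 375 mm - travel (195 mm of travel leaves just the bone's length). Starts at 0 to 60 mm. Stays where left; about 1.5 N of friction; cannot be lifted. Over 35 N from the fingers counts as forced.
- foot_back (a point): Centre of the back face (the face away from the bone, towards board -y) of the blue sliding block. The block is 140 mm wide (board x), 25 mm thick (board y) and 60 mm high; this point is 49 mm above the table, at board x = -2 mm.
- bone: Pale cannon bone, loose on the board: 180 mm long, 42 wide and 26 high at both ends (squarish at its -x, two knuckles at +x), between them a round shaft 22 mm thick, about 125 long, axis 13.5 mm up. Origin mid-length on its underside, x along the bone. 0.10-0.20 kg, slides under 1-2 N, does not roll. Starts askew, up to 0.35 rad, clear of all stops. Brittle: over 35 N from the fingers breaks it.
- toe_bone: Bystander: small brown toe bone 62 mm long, 28 mm wide, 22 mm high, on the table about 45 mm off the board's -x edge. Origin at the middle of its underside.
- brush: Bystander: wooden brush 160 mm long lying on the table roughly parallel to the board's -x edge, about 45 mm off it. Origin near the middle of its underside.
- jar: Bystander: jar with a red cap, 48 mm across, 65 mm high, standing beyond the fence. Origin at the middle of its underside.
- pot: Bystander: green open pot, 60 mm across the rim, 50 mm high, standing beyond the fence. Origin at the middle of its underside.
- scale_bar: Bystander: black and white photo scale, 20 by 100 by 8 mm, lying on the table beyond the fence. Origin at the middle of its underside.
Not all that is in view belongs to the job. Leave any turquoise look-alike of the bone alone.

How it is judged:
At the end, for the whole second after the job is handed in: The bone lies flat and at rest on the board, along the fence (its middle within 5 mm of where the fence puts it, its axis within 0.05 rad of the fence), its end within 4 mm of the head stop, and the gap between blue block and head stop is within 4 mm of the bone's length (x of bone in the frame of board above 0.047 m and y of bone in the frame of board between 0.111 and 0.12 m and z of bone in the frame of board below 0.023 m and angle between the x axis of bone and the y axis of board, either way round below 0.05 rad and angle between bone's own z axis and vertical below 0.1 rad and value of joint foot above 0.191 m and linear speed of bone below 0.01 m/s); the robot touches nothing.
It fails at once if the bone is lifted off the board or tipped up (z of bone in the frame of board above 0.03 m or angle between bone's own z axis and vertical above 0.35 rad).
It fails at once if the bone is pinched or pressed with more than 35 N by the fingers (contact force between the fingers and bone above 35 N).
It fails at once if the sliding block is pinched or pressed with more than 35 N by the fingers (contact force between the fingers and foot above 35 N).
It fails at once if a bystander is moved by more than 15 mm or tipped (distance of any of toe_bone, brush, jar, pot, scale_bar from where it was at the start of the episode above 0.015 m or angle between any of jar, pot's own z axis and vertical above 0.4 rad).
It also fails if it takes over 48 s, if anything falls off the work surface, if the arm or the gripper's body presses on something with over 40 N, if the wrist force passes 120 N, or if a joint passes its speed limit or range.

## Robot

A 6-joint arm with a two-finger parallel gripper is mounted at the origin on the work surface. World frame = base frame: x ahead of the robot, y to its left, z up, the work surface at z = 0. Lengths are in m, angles in rad, forces in N, time in s.
With the tool pointing down it reaches from about 0.375 to 0.925 m from the base axis. Payload 5.7 kg.
Tool frame: the origin (TCP) lies on the front face of the gripper's body, between the roots of the fingers; the fingertips stand 73 mm ahead of it and the grasp point (between the pads) lies ahead of it (robot.grip_point_offset is the z of the grasp point in the tool frame, in m); z points along the fingers, y is the line along which they close (so a half turn about z gives the same grasp; the last joint's range is limited). The gripper opens to 85 mm and grips with 20 to 120 N. Pads are 22 mm wide; open, the fingers measure 114 mm over their backs; the gripper's body (76 mm by 85 mm) begins 54 mm behind the grasp point. The pads swing forward as they close: fully open they stand 13 mm farther back than shut.
Start: joints at [1.13, 0.359, 1.51, -0, 1.272, -0.115], TCP at [0.192, 0.568, 0.304] pointing down, gripper open.
Joint ranges: [-2.97, 2.97], [-1.01, 2.36], [0.21, 2.38], [-0.96, 4.11], [0.2, 2.71], [-2.98, 2.98]. Speed limits (rad/s): [2.39, 2.39, 3.14, 3.14, 3.14, 3.14].

## Interface

Orientations are given as a unit quaternion [w, x, y, z].
In Python, from rig import robot gives the robot as it stands. The module is installed in compiled form; this text tells all that it offers.
- The arm moves only by the tool carry_out, never from a script. Its argument "targets" is a list of rows, each an object of numbers: "dx", "dy", "dz": the shift along the tool's x, y, z in mm; "twist": the turn about the tool's z in degrees. In form: [{"dx": .., "dy": .., "dz": .., "twist": ..}, ...]. A call has 1 to 8 rows; each row is the pose to reach, as a shift and turn from the pose commanded when the call began, along the tool's axes at that moment; what a row does not reach only later rows make up. A row lasts 1/10 s, in which the tool goes at most 50 mm and 8.59 degrees, less where a joint would pass 70% of its speed; a pose out of reach is approached as far as the arm can. A call with a gripper value outside its range is refused whole. "gripper" is the opening, from 0 (shut) to 1 (fully open), set as the call begins (left out, the last holds). The fingers move at their own pace and stop on an object; the grip force is fixed at half the most. Time passes only in rows, so rows that repeat a pose let the fingers close. It gives the time, the measured TCP pose, the force, the opening and the grip force at its end, in the units of the state.
- robot.get_obs(): the state, without advancing time (a new reading comes with each control period).
- robot.get_image(name): name is "scene" or "top"; returns (picture, depth): 384x512x3 uint8, red, green, blue; 384x512 float32, m along the optical axis (not along the pixel's ray), 0 where there is no reading.
- robot.get_calibration(name): a dict with "mtx" (3x3 intrinsics, pixels), "distortion" ([k1, k2, p1, p2, k3] as OpenCV has them; the pictures are not rectified), "xyz" and "attitude" of the camera in the world. Camera axes: x right, y down, z forward; pixel columns grow to the right and rows downward; lengths in m; the calibration is good to about 2 mm. A picture is of the moment at which its call begins. get_calibration takes no time and is no camera call.
- robot.hand_in(): hands the job in; it is judged then, once.
The state is a dict: "t": time; "q": joint angles; "qd": joint speeds; "joint_torque": joint torques, N m; "position": TCP position; "tcp_rot": TCP orientation; "contact_force": force on the tool from outside, world axes, zero at the start; "ft_torque": the same for the moment, N m; "finger_gap": finger opening in m; "gripper_force": force on a finger pad.
Only numpy, scipy, OpenCV 4.12 (cv2) and the standard library are available. Lean on these libraries where they do the work, as an engineer would, in place of code of your own. Each camera call takes 0.05 s, during which the arm holds its last target. There are 200 camera calls.

## Working session

There is one attempt and no reset: what is moved stays moved. The work goes in short steps, Python scripts to look and compute and a tool call to move; the robot and the scene stay as the last step left them, time stands still between calls to the robot, and variables do not carry over. Pictures are saved under pics/ and viewed, at most 10 in all, crops included, and the job is handed in when it is done.

Besides the shell and the picture viewer there is one more tool, called after "Request:" by a JSON object that holds its "name" and its "arguments", one argument or row to a line. carry_out: Moves the arm, as the interface text tells. Its arguments: {"type":"object","properties":{"targets":{"type":"array","items":{"type":"object","properties":{"dx":{"type":"number"},"dy":{"type":"number"},"dz":{"type":"number"},"twist":{"type":"number"}}}},"gripper":{"type":"number"}},"required":["targets"]}

```bash
mkdir -p pics
cat > h.py <<'E'
import numpy as np, cv2
from rig import robot
from scipy.spatial.transform import Rotation as R
def cal(n):
    c=robot.get_calibration(n); q=c["attitude"]
    return np.array(c["mtx"]),np.array(c["distortion"]),np.array(c["xyz"]),R.from_quat([q[1],q[2],q[3],q[0]]).as_matrix()
def cloud(n,d):
    K,D,t,M=cal(n); v,u=np.mgrid[:384,:512]
    p=cv2.undistortPoints(np.stack([u,v],-1).reshape(-1,1,2).astype(np.float64),K,D).reshape(384,512,2)
    return np.dstack([p*d[...,None],d])@M.T+t
def save(im,n): cv2.imwrite('pics/'+n,im[...,::-1])
E
python3 - <<'E'
from h import *
o=robot.get_obs();print(o,robot.grip_point_offset)
for n in("top","scene"):
    im,d=robot.get_image(n);save(im,n+'0.png');np.savez(n+'0.npz',im=im,d=d);print(cal(n))
E
```

```text
{'t': 0.0, 'q': array([ 1.12986063e+00,  3.59566849e-01,  1.51146553e+00, -4.52436906e-05,
        1.27249739e+00, -1.15073403e-01]), 'qd': array([ 4.58138060e-05, -8.63465394e-04, -1.00345952e-03, -3.29584425e-03,
        1.50409724e-03, -1.73104518e-03]), 'joint_torque': array([-1.89148843e-03, -5.27607501e+01, -2.78619647e+01, -5.12913921e-04,
        1.35892653e-02, -2.13816941e-05]), 'position': array([0.19183859, 0.56791192, 0.30300404]), 'tcp_rot': array([-2.45021783e-04,  1.62204570e-01,  9.86756677e-01, -9.37301430e-04]), 'contact_force': array([ 0.66710797, -0.07995357,  0.13104955]), 'ft_torque': array([ 0.05066301, -0.04083052, -0.003735  ]), 'gripper_force': 0.0, 'finger_gap': 0.08562575196508673} 0.0539
(array([[401.52526655,   0.        , 257.70997246],
       [  0.        , 401.52526655, 185.90052627],
       [  0.        ,   0.        ,   1.        ]]), array([-0.03283305,  0.        ,  0.        ,  0.        ,  0.        ]), array([0.35560458, 0.08182341, 0.96083919]), array([[ 0.02530407, -0.9885781 ,  0.14857001],
       [-0.99907419, -0.03018022, -0.03065802],
       [ 0.03479172, -0.14765669, -0.98842655]]))
(array([[348.15143033,   0.        , 256.17497232],
       [  0.        , 348.15143033, 192.5874865 ],
       [  0.        ,   0.        ,   1.        ]]), array([-0.09234481,  0.        ,  0.        ,  0.        ,  0.        ]), array([ 1.08395193, -0.4599732 ,  0.64517873]), array([[ 0.65767987,  0.45709482, -0.59876666],
       [ 0.75320926, -0.38685931,  0.53199218],
       [ 0.01153241, -0.80087714, -0.59871763]]))
```

View pics/top0.png

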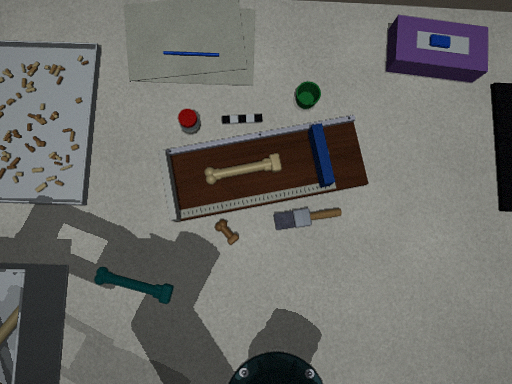

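View pics/scene0.png

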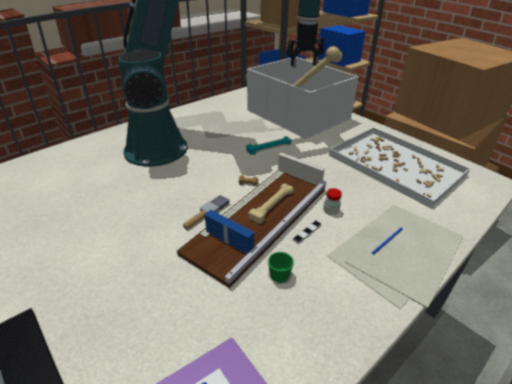

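The top picture shows three things that could be taken for the bone: the pale one on the board (243,169), the turquoise look-alike (135,285) and the brown toe bone (227,232). I choose the pale one at (243,169). The blue block is at (321,155), the head stop at (172,185) and the fence runs from (167,150) to (353,118).

```bash
cat > m.py <<'E'
from h import *
def measure(im,d,yaw=None,org=None):
    P=cloud("top",d); x,y,z=np.moveaxis(P,2,0); ok=d>0
    hsv=cv2.cvtColor(im,cv2.COLOR_RGB2HSV).astype(int); H,S,V=np.moveaxis(hsv,2,0)
    box=np.zeros(d.shape,bool); box[112:224,160:372]=1
    blue=box&ok&(H>100)&(H<130)&(S>120)&(z>.06)
    pale=box&ok&(V>110)&(H>10)&(H<32)&(S>40)&(z>.022)&(z<.055)
    n,l,st,c=cv2.connectedComponentsWithStats(pale.astype(np.uint8)); k=1+np.argmax(st[1:,4]); pale=l==k
    return P,blue,pale
def axis(p):
    c=p.mean(0); w,v=np.linalg.eigh(np.cov((p-c).T)); return c,v[:,1]
E
python3 - <<'E'
from m import *
f=np.load('top0.npz'); im,d=f['im'],f['d']
P,b,p=measure(im,d); print(b.sum(),p.sum(),'ztops',np.median(P[b][:,2]),np.median(P[p][:,2]))
for n,px in dict(farleft=(167,150),farright=(353,118),nearright=(367,184),nearleft=(178,219),toe=(227,232),brush=(305,217),brushhead=(285,219),jar=(188,118),pot=(307,95),scale=(242,118),slab=(300,175)).items(): print(n,P[px[1],px[0]].round(3))
for n,m in(('blue',b),('bone',p)):
    q=P[m][:,:2]; r=cv2.minAreaRect(q.astype(np.float32)*1000); print(n,axis(q),r, cv2.boxPoints(r).round(0).tolist())
# fence top
x,y,z=np.moveaxis(P,2,0); box=np.zeros(d.shape,bool); box[112:224,160:372]=1
hs=box&(z>.06)&(np.mgrid[:384,:512][1]<200); q=P[hs][:,:2]; print('head',hs.sum(),axis(q),cv2.boxPoints(cv2.minAreaRect(q.astype(np.float32)*1000)).round(0).tolist())
S=cv2.cvtColor(im,cv2.COLOR_RGB2HSV)[...,1]
fe=box&(z>.031)&(z<.042)&(S<60)&~p; fe[165:]=0; q=P[fe][:,:2]; print('fence',fe.sum(),axis(q),cv2.boxPoints(cv2.minAreaRect(q.astype(np.float32)*1000)).round(0).tolist())
v=im.copy(); v[fe]=(255,0,0); v[hs]=(0,255,0); v[p]=(255,0,255)
c=np.hstack([cv2.resize(a[105:230,155:375],None,fx=1.8,fy=1.8) for a in(im,v)]); save(c,'crop.png')
E
```

```text
749 592 ztops 0.07934032484963027 0.04250880185998962
farleft [0.573 0.268 0.036]
farright [ 0.667 -0.173  0.038]
nearright [ 0.513 -0.216  0.   ]
nearleft [0.412 0.231 0.05 ]
toe [0.386 0.121 0.019]
brush [ 0.426 -0.061  0.02 ]
brushhead [ 0.42  -0.013  0.02 ]
jar [0.643 0.219 0.065]
pot [ 0.734 -0.066  0.003]
scale [0.666 0.095 0.009]
slab [ 0.527 -0.048  0.019]
blue (array([ 0.56616495, -0.08945606]), array([-0.97525605, -0.22107836])) ((568.28173828125, -90.21780395507812), (138.39083862304688, 25.615053176879883), 12.63297176361084) [[498.0, -93.0], [504.0, -118.0], [639.0, -88.0], [633.0, -63.0]]
bone (array([0.53513974, 0.08080838]), array([-0.23743204,  0.97140415])) ((533.8773193359375, 88.74629211425781), (37.09918212890625, 173.7303009033203), 13.427877426147461) [[496.0, 169.0], [536.0, -0.0], [572.0, 9.0], [532.0, 178.0]]
head 817 (array([0.52697305, 0.24057197]), array([-0.99990358,  0.01388661])) [[306.0, 203.0], [356.0, 82.0], [669.0, 210.0], [620.0, 331.0]]
fence 1060 (array([0.61851549, 0.06778988]), array([-0.19556581,  0.98069058])) [[542.0, 266.0], [664.0, -179.0], [753.0, -155.0], [631.0, 291.0]]
```

View pics/crop.png

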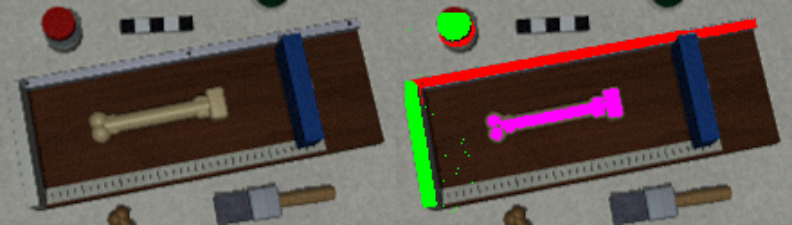

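The crop shows the pale bone on the board, knuckles at (100,128) towards the head stop and square end at (218,102), so the choice is right. Next I'll work out the board frame and the first move.

```bash
cat >> m.py <<'E'
def tool_move(target,yaw_y):
    """shift (tool axes, mm) and twist (deg) bringing TCP to target, tool y at world angle yaw_y (deg, mod 180)"""
    o=robot.get_obs(); q=o["tcp_rot"]; M=R.from_quat([q[1],q[2],q[3],q[0]]).as_matrix()
    a=np.degrees(np.arctan2(M[1,1],M[0,1])); tw=-((yaw_y-a+90)%180-90)
    return (M.T@(np.array(target)-o["position"])*1000).round(1),round(tw,1),o["t"]
E
python3 - <<'E'
from m import *
f=np.load('top0.npz'); im,d=f['im'],f['d']; P,b,p=measure(im,d); x,y,z=np.moveaxis(P,2,0)
S=cv2.cvtColor(im,cv2.COLOR_RGB2HSV)[...,1]; box=np.zeros(d.shape,bool); box[112:224,160:372]=1
u=np.mgrid[:384,:512][1]
fe=box&(z>.031)&(z<.042)&(S<60)&~p&(u>185)&(u<310); fe[165:]=0
vx,vy,x0,y0=cv2.fitLine(P[fe][:,:2].astype(np.float32),cv2.DIST_HUBER,0,1e-4,1e-4).ravel()
a=np.arctan2(-vx*np.sign(vy),abs(vy)); print('fence yaw',a)
hs=(z>.06)&(u>155)&(u<190)&box; hs[:145]=0
ex=np.array([np.cos(a),np.sin(a)]); ey=np.array([-np.sin(a),np.cos(a)])
q=P[hs][:,:2]; hx,hy=q@ex,q@ey; print('head x',np.percentile(hx,[1,99]),'y',np.percentile(hy,[2,50,98]))
fx=P[fe][:,:2]@ex; print('fence x',np.percentile(fx,[2,50,98]))
bl=P[b][:,:2]; print('blk x',np.percentile(bl@ex,[1,99]),'y',np.percentile(bl@ey,[2,50,98]))
O=np.array([np.percentile(fx,50)-.079,np.percentile(hy,50)-.2125]); print('O',O)
pb=np.c_[P[p][:,:2]@ex,P[p][:,:2]@ey]-O
r=cv2.minAreaRect((pb*1000).astype(np.float32)); print('bone in board',r)
print('blk face travel',np.percentile(bl@ey,50)-O[1]+.0125+.17)
np.savez('board.npz',a=a,O=O,ex=ex,ey=ey)
E
```

```text
fence yaw 0.22675964
head x [0.36489674 0.60787277] y [0.13190831 0.13810247 0.1469686 ]
fence x [0.60941592 0.61587677 0.66532543]
blk x [0.46468041 0.60023296] y [-0.2277362  -0.21414542 -0.20382287]
O [ 0.53687677 -0.07439753]
bone in board ((3.285247802734375, 40.84492492675781), (37.099151611328125, 173.73031616210938), 0.4355298578739166)
blk face travel 0.042752117424182556
```

```bash
cat >> m.py <<'E'
B=np.load('board.npz') if __import__('os').path.exists('board.npz') else None
def w(bx,by,z): return np.r_[B['ex']*(bx/1000+B['O'][0])+B['ey']*(by/1000+B['O'][1]),z]
E
python3 -c "
from m import *
print(w(-42,41,.2),tool_move(w(-42,41,.2),90+12.8))"
```

```text
[0.4897164  0.07871628 0.2       ] (array([-438.8, -368. ,  103.7]), np.float64(-31.5), 0.1)
```

Request:
{"name": "carry_out", "arguments": {
  "targets": [
    {"dx": -439,"dy": -368,"dz": 40,"twist": -31.5},
    {"dx": -439,"dy": -368,"dz": 40,"twist": -31.5},
    {"dx": -439,"dy": -368,"dz": 40,"twist": -31.5},
    {"dx": -439,"dy": -368,"dz": 40,"twist": -31.5},
    {"dx": -439,"dy": -368,"dz": 40,"twist": -31.5},
    {"dx": -439,"dy": -368,"dz": 40,"twist": -31.5},
    {"dx": -439,"dy": -368,"dz": 40,"twist": -31.5},
    {"dx": -439,"dy": -368,"dz": 40,"twist": -31.5}
  ],
  "gripper": 0.6
}}

```text
t: 0.9
position: [0.3968, 0.2316, 0.2763]
tcp_rot: [-0.0, -0.112, 0.994, -0.0]
contact_force: [1.1, 0.7, 0.1]
finger_gap: 0.0514
gripper_force: 0.0
```

```bash
python3 -c "
from m import *
print(tool_move(w(-42,41,.125),90+12.8),robot.get_obs()['position'],robot.get_obs()['finger_gap'])"
```

```text
(array([ -56.6, -169.8,  151.3]), np.float64(0.0), 0.9) [0.39677195 0.23164597 0.27630223] 0.051384368581627954
```

Request:
{"name": "carry_out", "arguments": {
  "targets": [
    {"dx": -57,"dy": -170,"dz": 60},
    {"dx": -57,"dy": -170,"dz": 60},
    {"dx": -57,"dy": -170,"dz": 60},
    {"dx": -57,"dy": -170,"dz": 60},
    {"dx": -57,"dy": -170,"dz": 150},
    {"dx": -57,"dy": -170,"dz": 150},
    {"dx": -57,"dy": -170,"dz": 150},
    {"dx": -57,"dy": -170,"dz": 150}
  ]
}}

```text
schema error: expected keys dx, dy, dz, twist
```

```bash
python3 -c "
from m import *
print(tool_move(w(-42,41,.095),90+12.8),robot.get_obs()['position'],robot.get_obs()['contact_force'])
im,d=robot.get_image('scene');save(cv2.resize(im[140:290,170:370],None,fx=3,fy=3),'s1.png')"
```

```text
(array([ -56.6, -169.8,  181.3]), np.float64(0.0), 0.9) [0.39677195 0.23164597 0.27630223] [1.07830544 0.74072474 0.10481433]
```

View pics/s1.png

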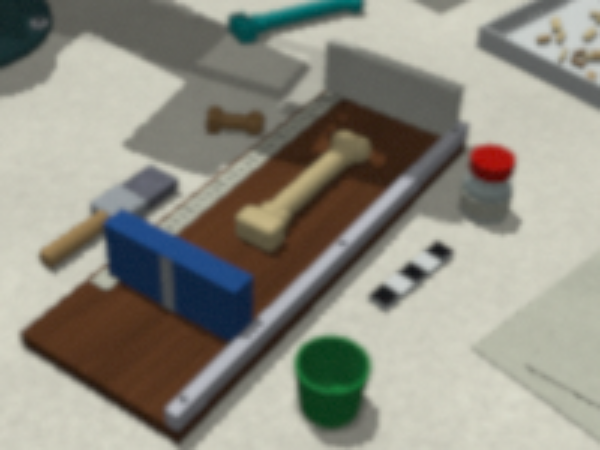

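The move was refused because `twist` was missing, so this picture shows the scene unchanged. The bone runs from (262,225) to (350,150), clear of the fence and the block. I'll repeat the move with every key.

Request:
{"name": "carry_out", "arguments": {
  "targets": [
    {"dx": -57,"dy": -170,"dz": 60,"twist": 0},
    {"dx": -57,"dy": -170,"dz": 60,"twist": 0},
    {"dx": -57,"dy": -170,"dz": 60,"twist": 0},
    {"dx": -57,"dy": -170,"dz": 60,"twist": 0},
    {"dx": -57,"dy": -170,"dz": 150,"twist": 0},
    {"dx": -57,"dy": -170,"dz": 150,"twist": 0},
    {"dx": -57,"dy": -170,"dz": 150,"twist": 0},
    {"dx": -57,"dy": -170,"dz": 150,"twist": 0}
  ]
}}

```text
t: 1.75
position: [0.489, 0.0806, 0.1264]
tcp_rot: [-0.001, -0.112, 0.994, 0.0]
contact_force: [0.6, -0.0, 1.2]
finger_gap: 0.0511
gripper_force: 0.0
```

```bash
python3 -c "
from m import *
print(tool_move(w(-42,41,.095),90+12.8),robot.get_obs()['position'],robot.get_obs()['contact_force'])
im,d=robot.get_image('scene');save(cv2.resize(im[140:290,170:370],None,fx=3,fy=3),'s2.png')"
```

```text
(array([-0.3, -2. , 31.4]), np.float64(0.0), 1.75) [0.48902891 0.08058185 0.12638143] [ 0.64745152 -0.04262807  1.15082379]
```

View pics/s2.png

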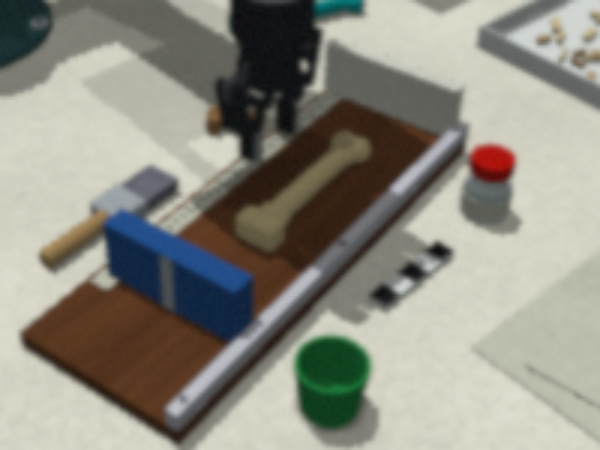

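The fingertips at (250,155) and (290,130) stand on the near side of the shaft, clear of it. I'll lower them gently.

Request:
{"name": "carry_out", "arguments": {
  "targets": [
    {"dx": 0,"dy": -2,"dz": 14,"twist": 0},
    {"dx": 0,"dy": -2,"dz": 20,"twist": 0},
    {"dx": 0,"dy": -2,"dz": 25,"twist": 0},
    {"dx": 0,"dy": -2,"dz": 28,"twist": 0},
    {"dx": 0,"dy": -2,"dz": 29,"twist": 0},
    {"dx": 0,"dy": -2,"dz": 29,"twist": 0}
  ]
}}

```text
t: 2.4
position: [0.4902, 0.0785, 0.0978]
tcp_rot: [0.0, -0.112, 0.994, -0.0]
contact_force: [-0.5, -0.8, -0.3]
finger_gap: 0.0512
gripper_force: 0.0
```

Request:
{"name": "carry_out", "arguments": {
  "targets": [
    {"dx": 0,"dy": 0,"dz": 2,"twist": 0},
    {"dx": 0,"dy": 0,"dz": 4,"twist": 0},
    {"dx": 0,"dy": 0,"dz": 5,"twist": 0},
    {"dx": 0,"dy": 0,"dz": 5,"twist": 0}
  ]
}}

```text
t: 2.8
position: [0.4899, 0.0784, 0.0923]
tcp_rot: [-0.0, -0.112, 0.994, -0.0]
contact_force: [0.4, 1.1, -0.4]
finger_gap: 0.0514
gripper_force: 0.0
```

Request:
{"name": "carry_out", "arguments": {
  "targets": [
    {"dx": -8,"dy": 0,"dz": 0,"twist": 0},
    {"dx": -15,"dy": 0,"dz": 0,"twist": 0},
    {"dx": -20,"dy": 0,"dz": 0,"twist": 0},
    {"dx": -25,"dy": 0,"dz": 0,"twist": 0},
    {"dx": -30,"dy": 0,"dz": 0,"twist": 0},
    {"dx": -35,"dy": 0,"dz": 0,"twist": 0},
    {"dx": -40,"dy": 0,"dz": 0,"twist": 0},
    {"dx": -45,"dy": 0,"dz": 0,"twist": 0}
  ]
}}

```text
t: 3.6
position: [0.5345, 0.0885, 0.0925]
tcp_rot: [0.0, -0.112, 0.994, -0.0]
contact_force: [-0.2, -0.9, -0.9]
finger_gap: 0.0512
gripper_force: 0.4
```

Request:
{"name": "carry_out", "arguments": {
  "targets": [
    {"dx": -4,"dy": 0,"dz": 0,"twist": 0},
    {"dx": -8,"dy": 0,"dz": 0,"twist": 0},
    {"dx": -11,"dy": 0,"dz": 0,"twist": 0},
    {"dx": -14,"dy": 0,"dz": 0,"twist": 0},
    {"dx": -16,"dy": 0,"dz": 0,"twist": 0},
    {"dx": -17,"dy": 0,"dz": 0,"twist": 0},
    {"dx": -18,"dy": 0,"dz": 0,"twist": 0}
  ]
}}

```text
t: 4.3
position: [0.5515, 0.0924, 0.0925]
tcp_rot: [-0.0, -0.112, 0.994, -0.0]
contact_force: [-0.6, -0.0, -0.2]
finger_gap: 0.0515
gripper_force: 0.4
```

```bash
python3 -c "
from m import *
o=robot.get_obs();print(o['position'],o['contact_force'])
print((o['position'][:2]@np.c_[B['ex'],B['ey']]-B['O'])*1000)
im,d=robot.get_image('top')
save(cv2.resize(im[105:230,155:375],None,fx=3,fy=3),'t3.png')"
```

```text
[0.55147291 0.09243476 0.09248981] [-0.63592413 -0.03329202 -0.18149929]
[21.25972225 40.48310809]
```

View pics/t3.png

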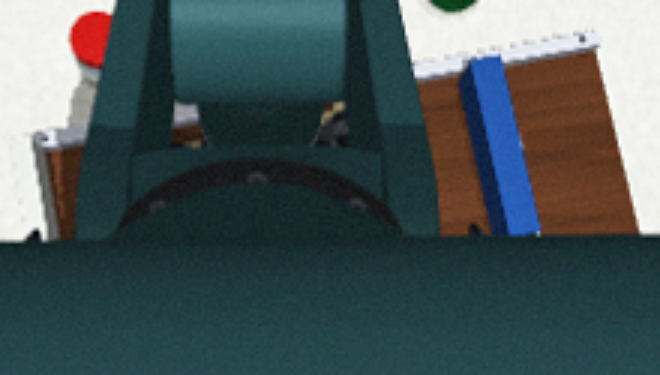

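The arm hides the bone here; only its pale end near (330,110) shows. No fence force yet, so I'll go on by small steps.

Request:
{"name": "carry_out", "arguments": {
  "targets": [
    {"dx": -2,"dy": 0,"dz": 0,"twist": 0},
    {"dx": -4,"dy": 0,"dz": 0,"twist": 0},
    {"dx": -5,"dy": 0,"dz": 0,"twist": 0},
    {"dx": -6,"dy": 0,"dz": 0,"twist": 0}
  ]
}}

```text
t: 4.75
position: [0.5576, 0.0938, 0.0925]
tcp_rot: [0.0, -0.112, 0.994, -0.0]
contact_force: [-1.5, -0.1, 0.4]
finger_gap: 0.051
gripper_force: 0.4
```

```bash
python3 -c "
from m import *
im,d=robot.get_image('scene');save(cv2.resize(im[140:290,170:370],None,fx=3,fy=3),'s4.png')"
```

```text
(no output)
```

View pics/s4.png

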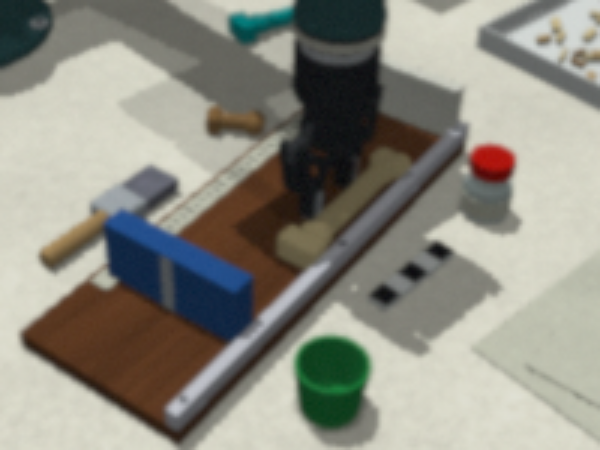

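The bone, from (303,245) to (390,165), is now almost at the fence. I'll keep pushing slowly until the force rises.

Request:
{"name": "carry_out", "arguments": {
  "targets": [
    {"dx": -1,"dy": 0,"dz": 0,"twist": 0},
    {"dx": -2,"dy": 0,"dz": 0,"twist": 0},
    {"dx": -3,"dy": 0,"dz": 0,"twist": 0},
    {"dx": -3,"dy": 0,"dz": 0,"twist": 0}
  ]
}}

```text
t: 5.2
position: [0.5589, 0.0942, 0.0924]
tcp_rot: [-0.002, -0.112, 0.994, -0.0]
contact_force: [-4.4, -1.8, 3.4]
finger_gap: 0.0509
gripper_force: 2.6
```

Contact with the fence, at about 5 N. I'll back off, raise the tool and go behind the block with the fingers shut.

Request:
{"name": "carry_out", "arguments": {
  "targets": [
    {"dx": 5,"dy": 0,"dz": 0,"twist": 0},
    {"dx": 25,"dy": 0,"dz": 0,"twist": 0},
    {"dx": 25,"dy": 0,"dz": -40,"twist": 0},
    {"dx": 25,"dy": 0,"dz": -80,"twist": 0},
    {"dx": 25,"dy": -30,"dz": -80,"twist": 0},
    {"dx": 25,"dy": -75,"dz": -80,"twist": 0},
    {"dx": 25,"dy": -120,"dz": -80,"twist": 0},
    {"dx": 25,"dy": -165,"dz": -80,"twist": 0}
  ],
  "gripper": 0
}}

```text
t: 6.0
position: [0.5735, -0.0735, 0.1731]
tcp_rot: [0.001, -0.112, 0.994, -0.0]
contact_force: [-0.5, -0.5, -0.5]
finger_gap: 0.0001
gripper_force: 0.0
```

```bash
python3 -c "
from m import *
print(tool_move(w(0,-190,.17),90+12.8),tool_move(w(0,-190,.11),90+12.8))
im,d=robot.get_image('top'); P,b,p=measure(im,d)
r=lambda m:cv2.minAreaRect(((P[m][:,:2]@np.c_[B['ex'],B['ey']]-B['O'])*1000).astype(np.float32))
print(b.sum(),p.sum(),r(b),r(p))
im,d=robot.get_image('top');save(cv2.resize(im[105:230,155:375],None,fx=3,fy=3),'t5.png')"
```

```text
(array([  5.3, -63.8,   3.2]), np.float64(0.1), 6.0) (array([  5.4, -63.8,  63.2]), np.float64(0.1), 6.0)
25 803 ((-101.92050170898438, -14.812126159667969), (66.10556030273438, 235.17042541503906), 42.74974822998047) ((50.84320068359375, 42.54043960571289), (177.9678955078125, 38.89377212524414), 89.56410217285156)
```

View pics/t5.png

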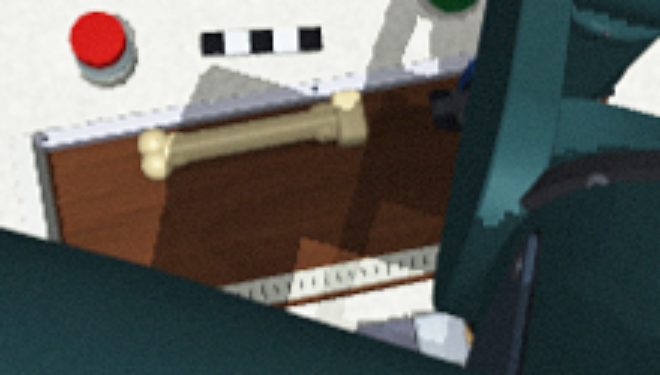

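The bone lies along the fence, from (155,150) to (350,115), at board x = 51 mm and y = 42 mm. Next I'll lower the shut fingers behind the block.

Request:
{"name": "carry_out", "arguments": {
  "targets": [
    {"dx": 5,"dy": -40,"dz": 0,"twist": 0},
    {"dx": 5,"dy": -64,"dz": 0,"twist": 0},
    {"dx": 5,"dy": -64,"dz": 0,"twist": 0},
    {"dx": 5,"dy": -64,"dz": 30,"twist": 0},
    {"dx": 5,"dy": -64,"dz": 50,"twist": 0},
    {"dx": 5,"dy": -64,"dz": 59,"twist": 0},
    {"dx": 5,"dy": -64,"dz": 59,"twist": 0}
  ]
}}

```text
t: 6.8
position: [0.581, -0.1342, 0.1124]
tcp_rot: [-0.001, -0.112, 0.994, 0.001]
contact_force: [-0.3, 0.2, -0.3]
finger_gap: 0.0002
gripper_force: 0.0
```

Request:
{"name": "carry_out", "arguments": {
  "targets": [
    {"dx": 0,"dy": 5,"dz": 0,"twist": 0},
    {"dx": 0,"dy": 10,"dz": 0,"twist": 0},
    {"dx": 0,"dy": 15,"dz": 0,"twist": 0},
    {"dx": 0,"dy": 20,"dz": 0,"twist": 0},
    {"dx": 0,"dy": 24,"dz": 0,"twist": 0},
    {"dx": 0,"dy": 28,"dz": 0,"twist": 0},
    {"dx": 0,"dy": 32,"dz": 0,"twist": 0},
    {"dx": 0,"dy": 36,"dz": 0,"twist": 0}
  ]
}}

```text
t: 7.6
position: [0.5743, -0.1004, 0.1139]
tcp_rot: [0.0, -0.112, 0.994, -0.0]
contact_force: [0.6, -2.6, 4.4]
finger_gap: 0.0004
gripper_force: 2.0
```

```bash
python3 -c "
from m import *
o=robot.get_obs();print((o['position'][:2]@np.c_[B['ex'],B['ey']]-B['O'])*1000,o['contact_force'])"
```

```text
[   0.15917453 -152.50759815] [ 0.63499126 -2.64347635  4.37747429]
```

Request:
{"name": "carry_out", "arguments": {
  "targets": [
    {"dx": 0,"dy": 6,"dz": 0,"twist": 0},
    {"dx": 0,"dy": 12,"dz": 0,"twist": 0},
    {"dx": 0,"dy": 18,"dz": 0,"twist": 0},
    {"dx": 0,"dy": 24,"dz": 0,"twist": 0},
    {"dx": 0,"dy": 30,"dz": 0,"twist": 0},
    {"dx": 0,"dy": 36,"dz": 0,"twist": 0},
    {"dx": 0,"dy": 42,"dz": 0,"twist": 0},
    {"dx": 0,"dy": 47,"dz": 0,"twist": 0}
  ]
}}

```text
t: 8.4
position: [0.5637, -0.054, 0.1138]
tcp_rot: [0.0, -0.112, 0.994, -0.0]
contact_force: [0.5, -1.1, 5.7]
finger_gap: -0.0002
gripper_force: 2.6
```

Request:
{"name": "carry_out", "arguments": {
  "targets": [
    {"dx": 0,"dy": 4,"dz": 0,"twist": 0},
    {"dx": 0,"dy": 8,"dz": 0,"twist": 0},
    {"dx": 0,"dy": 12,"dz": 0,"twist": 0},
    {"dx": 0,"dy": 16,"dz": 0,"twist": 0},
    {"dx": 0,"dy": 20,"dz": 0,"twist": 0},
    {"dx": 0,"dy": 24,"dz": 0,"twist": 0},
    {"dx": 0,"dy": 28,"dz": 0,"twist": 0},
    {"dx": 0,"dy": 32,"dz": 0,"twist": 0}
  ]
}}

```text
t: 9.2
position: [0.5567, -0.0232, 0.1139]
tcp_rot: [0.001, -0.112, 0.994, -0.0]
contact_force: [1.4, -3.1, 4.7]
finger_gap: -0.0
gripper_force: 3.0
```

Request:
{"name": "carry_out", "arguments": {
  "targets": [
    {"dx": 0,"dy": 4,"dz": 0,"twist": 0},
    {"dx": 0,"dy": 8,"dz": 0,"twist": 0},
    {"dx": 0,"dy": 12,"dz": 0,"twist": 0},
    {"dx": 0,"dy": 16,"dz": 0,"twist": 0},
    {"dx": 0,"dy": 20,"dz": 0,"twist": 0},
    {"dx": 0,"dy": 24,"dz": 0,"twist": 0},
    {"dx": 0,"dy": 28,"dz": 0,"twist": 0},
    {"dx": 0,"dy": 32,"dz": 0,"twist": 0}
  ]
}}

```text
t: 10.0
position: [0.5496, 0.008, 0.1138]
tcp_rot: [0.001, -0.112, 0.994, -0.0]
contact_force: [0.7, -3.3, 4.7]
finger_gap: -0.0003
gripper_force: 3.0
```

```bash
python3 -c "
from m import *
o=robot.get_obs();print((o['position'][:2]@np.c_[B['ex'],B['ey']]-B['O'])*1000,o['contact_force'])
im,d=robot.get_image('scene');save(cv2.resize(im[140:290,170:370],None,fx=3,fy=3),'s6.png')"
```

```text
[  0.48589208 -41.32697085] [ 0.6649003  -3.30402521  4.67576977]
```

View pics/s6.png

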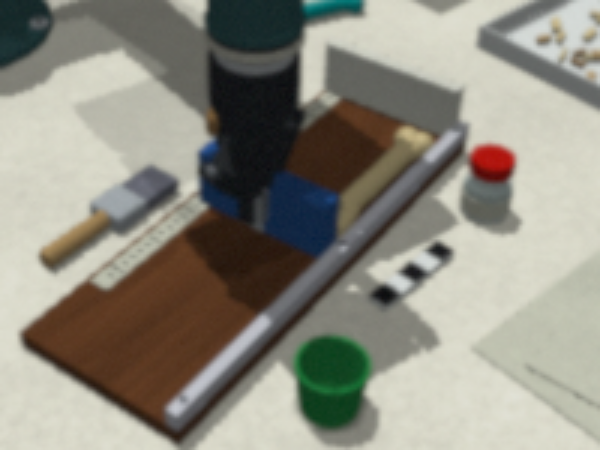

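The block is pushing the bone (knuckles at (410,138)) along the fence, straight. About 25 mm is left to the head stop.

Request:
{"name": "carry_out", "arguments": {
  "targets": [
    {"dx": 0,"dy": 3,"dz": 0,"twist": 0},
    {"dx": 0,"dy": 6,"dz": 0,"twist": 0},
    {"dx": 0,"dy": 9,"dz": 0,"twist": 0},
    {"dx": 0,"dy": 12,"dz": 0,"twist": 0},
    {"dx": 0,"dy": 14,"dz": 0,"twist": 0},
    {"dx": 0,"dy": 16,"dz": 0,"twist": 0},
    {"dx": 0,"dy": 18,"dz": 0,"twist": 0}
  ]
}}

```text
t: 10.75
position: [0.5456, 0.0254, 0.1138]
tcp_rot: [0.0, -0.112, 0.994, -0.0]
contact_force: [0.1, -3.1, 5.5]
finger_gap: 0.0001
gripper_force: 3.3
```

Request:
{"name": "carry_out", "arguments": {
  "targets": [
    {"dx": 0,"dy": 1,"dz": 0,"twist": 0},
    {"dx": 0,"dy": 2,"dz": 0,"twist": 0},
    {"dx": 0,"dy": 3,"dz": 0,"twist": 0},
    {"dx": 0,"dy": 3,"dz": 0,"twist": 0}
  ]
}}

```text
t: 11.15
position: [0.5449, 0.0284, 0.1138]
tcp_rot: [0.0, -0.112, 0.994, -0.0]
contact_force: [2.4, -1.7, 4.7]
finger_gap: -0.0001
gripper_force: 2.9
```

Request:
{"name": "carry_out", "arguments": {
  "targets": [
    {"dx": 0,"dy": 1,"dz": 0,"twist": 0},
    {"dx": 0,"dy": 2,"dz": 0,"twist": 0},
    {"dx": 0,"dy": 3,"dz": 0,"twist": 0},
    {"dx": 0,"dy": 3,"dz": 0,"twist": 0}
  ]
}}

```text
t: 11.55
position: [0.5443, 0.0313, 0.1138]
tcp_rot: [0.0, -0.112, 0.994, -0.0]
contact_force: [0.6, -2.6, 3.9]
finger_gap: 0.0001
gripper_force: 2.9
```

Request:
{"name": "carry_out", "arguments": {
  "targets": [
    {"dx": 0,"dy": 1,"dz": 0,"twist": 0},
    {"dx": 0,"dy": 2,"dz": 0,"twist": 0},
    {"dx": 0,"dy": 2,"dz": 0,"twist": 0}
  ]
}}

```text
t: 11.85
position: [0.5439, 0.0333, 0.1138]
tcp_rot: [0.0, -0.112, 0.994, -0.0]
contact_force: [0.9, -2.0, 5.5]
finger_gap: -0.0003
gripper_force: 2.9
```

Request:
{"name": "carry_out", "arguments": {
  "targets": [
    {"dx": 0,"dy": 1,"dz": 0,"twist": 0},
    {"dx": 0,"dy": 2,"dz": 0,"twist": 0},
    {"dx": 0,"dy": 2,"dz": 0,"twist": 0}
  ]
}}

```text
t: 12.15
position: [0.5434, 0.0353, 0.1138]
tcp_rot: [0.0, -0.112, 0.994, -0.0]
contact_force: [0.8, -2.7, 6.0]
finger_gap: 0.0002
gripper_force: 2.9
```

Request:
{"name": "carry_out", "arguments": {
  "targets": [
    {"dx": 0,"dy": 1,"dz": 0,"twist": 0},
    {"dx": 0,"dy": 2,"dz": 0,"twist": 0},
    {"dx": 0,"dy": 2,"dz": 0,"twist": 0}
  ]
}}

```text
t: 12.45
position: [0.5431, 0.0368, 0.1138]
tcp_rot: [0.001, -0.112, 0.994, -0.001]
contact_force: [1.9, -4.3, 5.0]
finger_gap: -0.0001
gripper_force: 3.8
```

Force is starting to rise and the tool moved less than commanded, so I'll make one more small step.

Request:
{"name": "carry_out", "arguments": {
  "targets": [
    {"dx": 0,"dy": 1,"dz": 0,"twist": 0},
    {"dx": 0,"dy": 1,"dz": 0,"twist": 0}
  ]
}}

```text
t: 12.65
position: [0.543, 0.0371, 0.1139]
tcp_rot: [0.001, -0.112, 0.994, -0.001]
contact_force: [0.8, -8.6, 5.7]
finger_gap: 0.0002
gripper_force: 5.8
```

It's snug at about 9 N. I'll back off, raise the tool and look.

Request:
{"name": "carry_out", "arguments": {
  "targets": [
    {"dx": 0,"dy": -5,"dz": 0,"twist": 0},
    {"dx": 0,"dy": -25,"dz": 0,"twist": 0},
    {"dx": 0,"dy": -45,"dz": -20,"twist": 0},
    {"dx": 0,"dy": -75,"dz": -60,"twist": 0},
    {"dx": 0,"dy": -115,"dz": -90,"twist": 0},
    {"dx": 0,"dy": -160,"dz": -90,"twist": 0},
    {"dx": 0,"dy": -205,"dz": -90,"twist": 0},
    {"dx": 0,"dy": -250,"dz": -90,"twist": 0}
  ]
}}

```text
t: 13.45
position: [0.5974, -0.2067, 0.2032]
tcp_rot: [-0.001, -0.112, 0.994, 0.001]
contact_force: [1.0, 0.9, -0.4]
finger_gap: 0.0002
gripper_force: 0.0
```

```bash
python3 -c "
from m import *
im,d=robot.get_image('top'); P,b,p=measure(im,d)
r=lambda m:cv2.minAreaRect(((P[m][:,:2]@np.c_[B['ex'],B['ey']]-B['O'])*1000).astype(np.float32))
b[:,:180]&=True
print(b.sum(),p.sum(),r(b),r(p),robot.get_obs()['contact_force'])
save(cv2.resize(im[105:230,155:375],None,fx=3,fy=3),'t7.png')"
```

```text
0 525 ((0.0, 0.0), (0.0, 0.0), 0.0) ((56.60432052612305, 142.68951416015625), (38.41659927368164, 125.5855712890625), 6.011780261993408) [ 3.64399096 -6.47395243 -0.06593994]
```

View pics/t7.png

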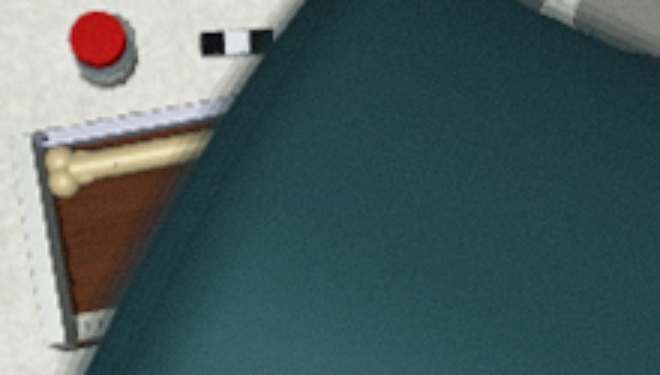

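The knuckles, at (60,165), are at the head stop beside the fence; the arm hides the rest. I'll clear the view and check numerically, as the picture allowance is used up.

Request:
{"name": "carry_out", "arguments": {
  "targets": [
    {"dx": 60,"dy": -40,"dz": -30,"twist": 0},
    {"dx": 100,"dy": -80,"dz": -60,"twist": 0},
    {"dx": 100,"dy": -120,"dz": -80,"twist": 0},
    {"dx": 100,"dy": -160,"dz": -80,"twist": 0},
    {"dx": 100,"dy": -200,"dz": -80,"twist": 0},
    {"dx": 100,"dy": -240,"dz": -80,"twist": 0},
    {"dx": 100,"dy": -240,"dz": -80,"twist": 0},
    {"dx": 100,"dy": -240,"dz": -80,"twist": 0}
  ]
}}

```text
t: 14.3
position: [0.5531, -0.4619, 0.2818]
tcp_rot: [-0.001, -0.111, 0.994, 0.001]
contact_force: [-0.7, 1.2, -0.1]
finger_gap: -0.0002
gripper_force: 0.0
```

```bash
python3 -c "
from m import *
im,d=robot.get_image('top'); P,b,p=measure(im,d); b[:,:]&=P[...,1]>-.12
q=lambda m:(P[m][:,:2]@np.c_[B['ex'],B['ey']]-B['O'])*1000
for m in(b,p):
    Q=q(m);print(m.sum(),cv2.minAreaRect(Q.astype(np.float32)),np.percentile(Q,[1,50,99],axis=0).round(1).tolist())
Q=q(p);s=Q[(Q[:,1]>75)&(Q[:,1]<155)];print('shaft line',np.polyfit(s[:,1],s[:,0],1))
f=np.load('top0.npz');print('diff bystanders',[(n,int(np.abs(im[v-15:v+15,u-22:u+22].astype(int)-f['im'][v-15:v+15,u-22:u+22]).mean())) for n,u,v in(('toe',227,232),('brush',305,217),('jar',188,118),('pot',307,95),('scale',242,118))])
x,y,z=np.moveaxis(P,2,0)
fe=(z>.031)&(z<.042)&(cv2.cvtColor(im,cv2.COLOR_RGB2HSV)[...,1]<60)&~p
F=q(fe);F=F[(F[:,0]>60)&(F[:,0]<100)]
for lo in range(-200,200,80):
    s=F[(F[:,1]>lo)&(F[:,1]<lo+80),0];print(lo,len(s),np.median(s) if len(s) else 0)
o=robot.get_obs();print(o['t'],o['position'])"
```

```text
700 ((-3.0672225952148438, 14.111227035522461), (25.13998794555664, 138.21307373046875), 89.72834014892578) [[-71.5, 1.9], [-5.6, 14.6], [64.4, 26.7]]
778 ((51.004188537597656, 115.51520538330078), (176.1952362060547, 38.1079216003418), 89.67402648925781) [[32.3, 29.0], [49.4, 112.5], [67.7, 202.4]]
shaft line [1.57486951e-03 4.92334973e+01]
diff bystanders [('toe', 38), ('brush', 30), ('jar', 34), ('pot', 29), ('scale', 37)]
-200 166 76.62226315152475
-120 180 78.20808220702858
-40 143 79.55293783545247
40 183 78.73230492819627
120 190 78.77464174754128
14.35 [ 0.55314169 -0.46067207  0.28203339]
```

The bone is at board x = 51 mm and y = 115.5 mm, with its axis parallel to the fence. The block's travel reads about 196 mm, and the arm is clear of everything.

```bash
python3 -c "
from rig import robot
print(robot.hand_in())"
```

```text
the job is handed in; nothing more can be done
None
```

I handed the job in at about 14 s of the 48 s; no verdict came back, but the last measurement put the bone along the fence (board x 51 mm, y 115.5 mm) against the head stop, the block snug at about 196 mm travel, finger pushes kept under 12 N and no bystander knowingly touched (my image check on that was inconclusive).

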